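# Load the ultrasonic cleaner with the round lens blocks

## Task

Pick the two round lens blocks out of the sloped compartment bin and stand them upright in the open ultrasonic cleaner, one on each side of the basket's divider; set them down rather than dropping them. Then swing the cleaner's lid fully shut. Leave the oblong blocks where they are in the bin, and do not disturb the screwdriver, the jar or the glasses.

Things in the scene. Friction and masses are not known exactly. Their poses are not given: they have to be found in the camera images.
- round_a_center (a point): Centre (half-way up) of a round steel lens block: a spool 26 mm in diameter, 22 mm high, with a waist groove (21 mm) half-way up, about 50 g. It stands on its flat end mid-length in one bin compartment. z is the block's own axis (square to the sloped floor at the start).
- round_b_center (a point): Centre of the second round lens block, identical to the first, in another compartment. z is the block's own axis (square to the sloped floor at the start).
- oblong_a_center (a point): Centre of an oblong steel lens block, to be left alone: 36 mm long by 14 mm wide with rounded ends, 22 mm high, long side along its compartment.
- oblong_b_center (a point): Centre of the second oblong lens block, identical, also to be left alone.
- bin: Grey fixed bin, four compartments side by side along y. Origin under its centre on the bench, z up, x away from the robot along the compartments. Floor rises along +x at 0.22 rad: normal (-sin 0.22, 0, cos 0.22); its top is 25 mm above the bench at x=0. Compartments 140 mm long, 53 mm wide; walls 5 mm thick, 25 mm high above the floor. One block lies in each; which is where varies.
- cleaner: White fixed box, dry, open on top: 170 (x) by 230 (y) by 110 mm high, walls 12 mm. Origin under its centre on the bench, z up; x points roughly to the robot's left (hinge side), y roughly back to the robot. Basket floor 65 mm above the bench, 45 mm below the rim, 146 (x) by 206 mm (y). A steel divider 4 mm thick, 20 mm high, crosses it at y=0, making two pockets.
- pocket_near (a point): Centre of the floor of the pocket nearer to the robot (101 mm along the cleaner's y by 146 mm along its x), at floor height; axes as the cleaner's.
- pocket_far (a point): Centre of the floor of the pocket farther from the robot, the same size; axes as the cleaner's.
- lid (a joint): Angle of the cleaner's lid: 0 shut flat on the rim, 1.57 upright, 1.95 its stop, leaning outwards past upright. It starts open at 1.6 to 1.9. A stiff friction hinge (0.25 N m): the lid stays where it is left and takes about 2 to 3 N, pushed from its outer face near the free edge, to shut.
- hinge_line (a point): Middle of the lid's hinge axis, on the rim (110 mm above the bench) at the cleaner's x=+85 mm, y=0; axes as the cleaner's; the hinge axis runs along y.
- lid_tab (a point): Middle of the tab (20 mm long, 70 wide, 8 thick) at the lid's free edge, 179 mm from the hinge. The grey lid is a plate 170 mm long from the hinge, 230 wide, 8 thick; its underside passes through the hinge axis. -x points from hinge to tab along the lid, z out of the lid's outer face (up when shut, to the robot's left when open).
- screwdriver_grip (a point): Handle of a small screwdriver, 140 mm long, lying loose on the bench; leave it.
- jar_center (a point): Centre of a small loose glass jar, 48 mm in diameter, 55 mm high; leave it.
- glasses_center (a point): Centre of a folded pair of glasses lying on the bench, about 135 mm by 45 mm by 12 mm; leave it.

How it is judged:
By the outcome, as a careful person would: the job done as asked, in the order asked, and still so for the second after the job is handed in, with the robot touching nothing.
It also fails if it takes over 64 s, if anything falls off the work surface, if the arm or the gripper's body presses on something with over 40 N, if the wrist force passes 120 N, or if a joint passes its speed limit or range.

## Robot

A 6-joint arm with a two-finger parallel gripper is mounted at the origin on the work surface. World frame = base frame: x ahead of the robot, y to its left, z up, the work surface at z = 0. Lengths are in mm, angles in rad, forces in N, time in s.
With the tool pointing down it reaches from about 350 to 875 mm from the base axis. Payload 4.2 kg.
Tool frame: the origin (TCP) lies at the very end of the fingers, on their centre line; the grasp point (between the pads) lies 19 mm behind it (arm.grip_point_offset is the distance from the TCP to the grasp point, in mm); z points along the fingers, y is the direction in which the jaws open and shut (so a half turn about z gives the same grasp; the last joint's range is limited). The gripper opens to 85 mm and grips with 20 to 120 N. Pads are 22 mm wide; open, the fingers measure 114 mm over their backs; the gripper's body (76 mm by 85 mm) begins 54 mm behind the grasp point. The pads swing forward as they close: fully open they stand 13 mm farther back than shut.
Start: joints at [-0.908, 0.385, 0.008, 0, -1.194, -0.259], TCP at [245.585, -574.706, 231.312] pointing down, gripper open.
Joint ranges: [-3.14, 3.14], [-1.21, 2.06], [-1.07, 1.41], [-3.16, 2.05], [-2.99, -0.16], [-3.1, 3.1]. Speed limits (rad/s): [2.79, 2.79, 3.14, 3.14, 3.14, 3.14].

## Interface

Orientations are given as a unit quaternion [x, y, z, w].
In Python, from bench import arm gives the robot as it stands.
- The arm moves only by the tool drive_tool, never from a script. Its argument "steps" is a list of rows, each a list of 5 numbers: the shift along the tool's x, y, z in m, then the turn about the tool's z in degrees, then the finger opening in m, from 0 to 0.0854. A call has 1 to 20 rows; each row shifts and turns the commanded pose from where the row before left it, along the tool's axes as they then stand; what a row does not reach is not made up. A row lasts 1/10 s, in which the tool goes at most 50 mm and 8.59 degrees, less where a joint would pass 70% of its speed; a pose out of reach is approached as far as the arm can. A call is refused whole if a number of a shift passes 0.05 or a number of a turn 8.59, either way. A call with a gripper value outside its range is refused whole. The fingers move at their own pace and stop on an object; the grip force is fixed at half the most. Time passes only in rows, so rows that do not move let the fingers close. It gives the time, the measured TCP pose, the force and the opening at its end, in the units of the state.
- arm.read_state(): the state, without advancing time (a new reading comes with each control period).
- arm.get_image(name): name is "side" or "top" or "wrist"; returns (picture, depth): 400x640x3 uint8, blue, green, red; 400x640 float32, mm along the optical axis (not along the pixel's ray), 0 where there is no reading.
- arm.camera_params(name): a dict with "K" (3x3 intrinsics, pixels), "world_to_cam" (4x4, takes a point from world to camera coordinates); the wrist camera has in their place "mount" (4x4, takes a point from camera to tool coordinates, whose origin is the TCP and whose axes are the flange's). Camera axes: x right, y up, looking along -z (the intrinsics and any distortion apply to the point x, -y, -z); pixel columns grow to the right and rows downward; lengths in mm; the calibration is good to about 2 mm. A picture is of the moment at which its call begins: read the wrist's pose just before it. camera_params takes no time and is no camera call.
- arm.job_done(): hands the job in, once; it reports no verdict.
The state is a dict: "clock": time; "joints": joint angles; "joint_vel": joint speeds; "joint_efforts": joint torques, N m; "position": TCP position; "ee_rot": TCP orientation; "contact_force": force on the tool from outside, world axes, zero at the start; "wrist_torque": the same for the moment, N m; "gripper_width": finger opening in mm.
Only numpy, scipy, OpenCV 4.12 (cv2) and the standard library are available. Lean on these libraries where they do the work, as an engineer would, in place of code of your own. Each camera call takes 0.05 s, during which the arm holds its last target.

## Working session

There is one attempt and no reset: what is moved stays moved. The work goes in short steps, Python scripts to look and compute and a tool call to move; the robot and the scene stay as the last step left them, time stands still between calls to the robot, and variables do not carry over. Pictures are saved under pics/ and viewed, and the job is handed in when it is done.

Besides the shell and the picture viewer there is one more tool, called after ">>>" by a JSON object that holds its "op" and its "data". drive_tool: Moves the arm, as the interface text tells. Its arguments: {"type":"object","properties":{"steps":{"type":"array"}},"required":["steps"]}

```bash
mkdir -p pics; ls; python3 - <<'E'
from bench import arm
import cv2,numpy as np
s=arm.read_state(); print(s)
for n in ("top","side","wrist"):
    p,d=arm.get_image(n); cv2.imwrite(f"pics/{n}0.png",p); np.save(f"pics/{n}0.npy",d)
    print(n,arm.camera_params(n))
E
```

```text
pics
{'clock': 0.0, 'joints': array([-9.08384771e-01,  3.85560238e-01,  6.61931282e-03, -5.11078025e-04,
       -1.19395435e+00, -2.58572417e-01]), 'joint_vel': array([ 0.00130401, -0.00033172,  0.00125599,  0.00012607, -0.00030893,
        0.00170159]), 'joint_efforts': array([-8.37505086e-04, -3.92291236e+01,  1.88398039e+01,  4.18635160e+00,
       -4.72325875e-03,  6.88139210e-06]), 'position': array([ 245.37532952, -574.19212779,  230.21499384]), 'ee_rot': array([-2.00457784e-01,  9.79701750e-01,  1.04569932e-03, -2.53604802e-04]), 'contact_force': array([-1.03209129, -0.21787792, -0.17880015]), 'wrist_torque': array([ 0.01074902,  0.01630069, -0.04996534]), 'gripper_width': 85.0550492010873}
top {'K': array([[517.02985558,   0.        , 322.85868757],
       [  0.        , 517.02985558, 200.04140757],
       [  0.        ,   0.        ,   1.        ]]), 'world_to_cam': array([[-1.55018401e-02, -9.99873255e-01, -3.62849317e-03,
         1.71080537e+01],
       [ 9.92644333e-01, -1.58253413e-02,  1.20028274e-01,
        -5.45398476e+02],
       [-1.20070483e-01, -1.74114407e-03, 
[... 471 characters left out ...]
6599e+02],
       [-1.03917898e-01, -8.09676571e-01,  5.77602736e-01,
        -8.98082099e+02],
       [ 0.00000000e+00,  0.00000000e+00,  0.00000000e+00,
         1.00000000e+00]])}
wrist {'K': array([[322.01415135,   0.        , 324.56155011],
       [  0.        , 322.01415135, 198.39556401],
       [  0.        ,   0.        ,   1.        ]]), 'mount': array([[ 9.82888817e-04,  9.55475633e-01,  2.95068378e-01,
         7.41398955e+01],
       [ 9.99999516e-01, -9.48496778e-04, -2.59678051e-04,
        -1.24405580e-01],
       [ 3.17553559e-05,  2.95068491e-01, -9.55476104e-01,
        -1.42506759e+02],
       [ 0.00000000e+00,  0.00000000e+00,  0.00000000e+00,
         1.00000000e+00]])}
```

View pics/top0.png

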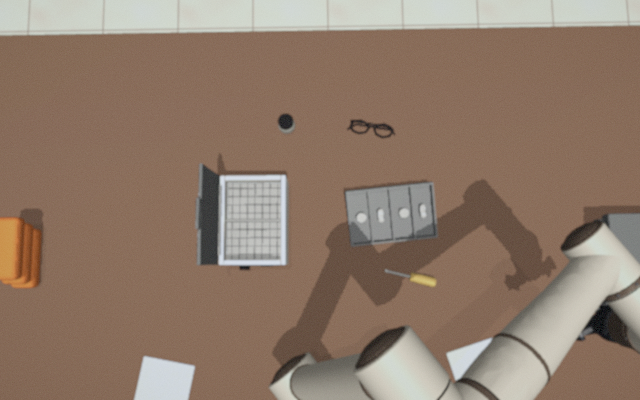

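View pics/side0.png

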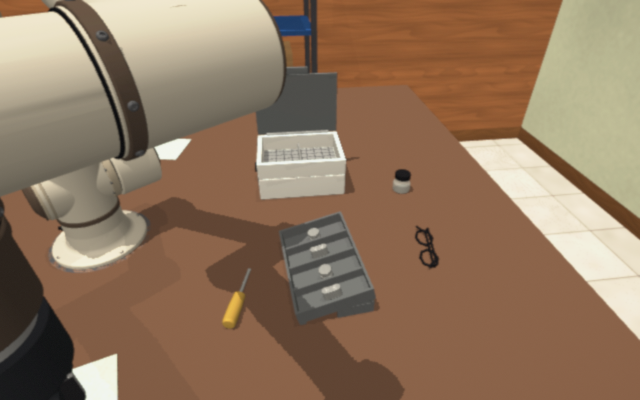

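View pics/wrist0.png

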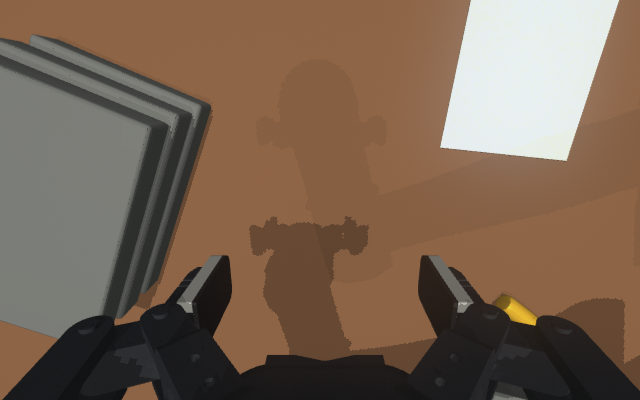

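The top view shows the bin near (392,213) with the round blocks at (362,217) and (404,213) and the oblongs at (381,215) and (423,211). The cleaner is near (253,220) with its lid open to the left. The jar is at (286,122), the glasses at (371,129) and the screwdriver at (410,277). Next I'll measure these from the top and side views.

```bash
cat > h.py <<'E'
import numpy as np,cv2
from scipy.spatial.transform import Rotation as R
from bench import arm
def c2w(name,state=None):
    P=arm.camera_params(name)
    if name=="wrist":
        T=np.eye(4);T[:3,:3]=R.from_quat(state["ee_rot"]).as_matrix();T[:3,3]=state["position"]
        return P["K"],T@P["mount"]
    return P["K"],np.linalg.inv(P["world_to_cam"])
def ray(name,uv,state=None):
    K,T=c2w(name,state)
    uv=np.atleast_2d(np.float64(uv))
    d=np.c_[(uv[:,0]-K[0,2])/K[0,0],-(uv[:,1]-K[1,2])/K[1,1],-np.ones(len(uv))]
    return T[:3,3],d@T[:3,:3].T
def onplane(name,uv,z,state=None):
    o,d=ray(name,uv,state); s=(z-o[2])/d[:,2]; return o+s[:,None]*d
def dep(name,uv,D,state=None):
    o,d=ray(name,uv,state); uv=np.int32(np.round(np.atleast_2d(uv))); return o+D[uv[:,1],uv[:,0]][:,None]*d
def cloud(name,D,state=None,box=None):
    u0,v0,u1,v1=box or (0,0,640,400)
    uu,vv=np.meshgrid(np.arange(u0,u1),np.arange(v0,v1)); uv=np.c_[uu.ravel(),vv.ravel()]
    return uv,dep(name,uv,D,state)
E
python3 - <<'E'
from h import *
p=cv2.imread("pics/top0.png");D=np.load("pics/top0.npy")
# cleaner: points at rim height
uv,P=cloud("top",D,box=(190,160,300,280))
m=(abs(P[:,2]-110)<8)
print("bench z",dep("top",[[320,300],[150,120]],D))
mask=np.zeros(p.shape[:2],np.uint8); mask[uv[m][:,1],uv[m][:,0]]=255
print("rim rect",cv2.minAreaRect(np.float32(P[m][:,:2])))
m=P[:,2]>125; L=P[m]; print("lid pts",len(L),L.min(0),L.max(0))
uv,P=cloud("top",D,box=(335,175,445,250))
m=(P[:,2]>12); print("bin rect",cv2.minAreaRect(np.float32(P[m][:,:2])),P[m][:,2].max())
for n,u in dict(ra=(362,217),oa=(381,215),rb=(404,213),ob=(423,211),jar=(286,122),gl=(371,129),sd=(423,280)).items(): print(n,dep("top",u,D)[0].round(1))
c=p[165:260,180:460]; cv2.imwrite("pics/topcrop.png",cv2.resize(c,None,fx=2.8,fy=2.8,interpolation=cv2.INTER_CUBIC))
S=np.load("pics/side0.npy");s=cv2.imread("pics/side0.png")
for n,u in dict(ra=(313,232),oa=(319,249),rb=(325,270),ob=(331,290)).items(): print(n,dep("side",u,S)[0].round(1))
for u in [(258,76),(296,74),(335,74),(258,128),(335,130)]: print(u,dep("side",u,S)[0].round(1))
cv2.imwrite("pics/sidecrop.png",cv2.resize(s[60:330,220:450],None,fx=2.2,fy=2.2,interpolation=cv2.INTER_CUBIC))
E
```

```text
bench z [[274.64884786  20.62772881   5.038934  ]
 [786.68089003 497.4825514    3.63156008]]
rim rect ((489.09600830078125, 192.78219604492188), (171.82000732421875, 228.1683349609375), 89.10547637939453)
lid pts 2097 [374.11400441   6.0694905  125.04863468] [ 602.93663455  293.4651343  1436.96429   ]
bin rect ((505.347900390625, -146.79432678222656), (190.85986328125, 352.40716552734375), 11.844734191894531) 1436.9642900042504
ra [495.7 -95.9  52.4]
oa [ 501.2 -148.2   42.2]
rb [ 504.6 -208.9   53.2]
ob [ 509.8 -261.3   47.1]
jar [758.1 105.7  62.5]
gl [ 750.2 -131.2    3.2]
sd [ 325.1 -257.4   29.9]
ra [493.1 -94.8  45.3]
oa [ 499.7 -151.6   46.1]
rb [ 504.2 -213.5   46.9]
ob [ 508.8 -263.8   45.5]
(258, 76) [ 421.9 -488.4  524. ]
(296, 74) [491.8 287.6 278. ]
(335, 74) [597.6 283.3 275. ]
(258, 128) [375.9 280.5 129.7]
(335, 130) [599.  272.1 113.6]
```

View pics/topcrop.png

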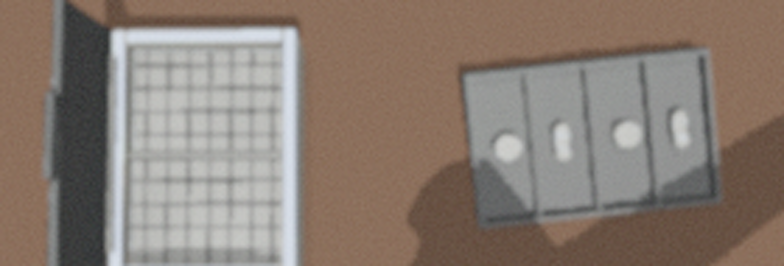

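View pics/sidecrop.png

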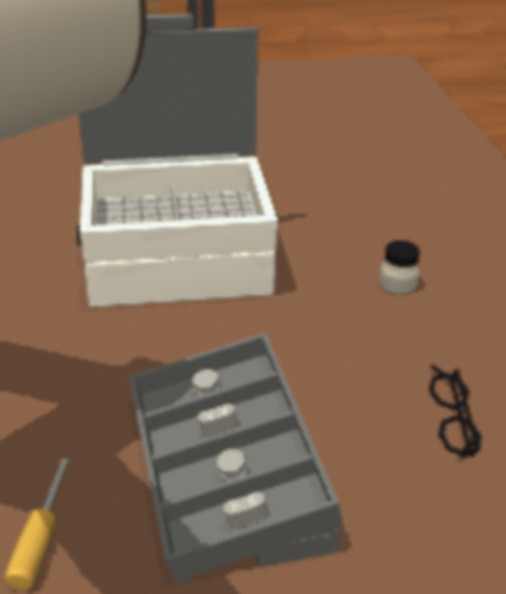

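>>> {"op": "drive_tool", "data": {"steps": [[0,0,0,-8,0.085],[0,0,0,-8,0.085],[0,0,0,-8,0.085],[0,0,0,-8,0.085],[0,0,0,-8,0.085],[0,0,0,-8,0.085],[0,0,0,-8,0.085],[0,0,0,-8,0.085],[0,0,0,-8,0.085],[-0.041,-0.0265,0.0035,0,0.085],[-0.041,-0.0265,0.0035,0,0.085],[-0.041,-0.0265,0.0035,0,0.085],[-0.041,-0.0265,0.0035,0,0.085],[-0.041,-0.0265,0.0035,0,0.085],[-0.041,-0.0265,0.0035,0,0.085],[-0.041,-0.0265,0.0035,0,0.085],[-0.041,-0.0265,0.0035,0,0.085],[-0.041,-0.0265,0.0035,0,0.085],[-0.041,-0.0265,0.0035,0,0.085],[-0.041,-0.0265,0.0035,0,0.085]]}}

```text
clock: 2.15
position: [495.9, -97.4, 192.7]
ee_rot: [0.738, -0.675, -0.0, -0.0]
contact_force: [0.1, -1.4, 0.2]
gripper_width: 85.0
```

>>> {"op": "drive_tool", "data": {"steps": [[0,0,0,0,0.085],[0,0,0,0,0.085],[0,0,0,0,0.085]]}}

```text
clock: 2.45
position: [494.9, -100.0, 192.6]
ee_rot: [0.738, -0.675, -0.0, 0.0]
contact_force: [0.0, -0.4, -0.5]
gripper_width: 84.9
```

```bash
python3 - <<'E'
from h import *
s=arm.read_state(); p,D=arm.get_image("wrist"); print(s["clock"],s["position"],s["ee_rot"],s["joints"])
cv2.imwrite("pics/w1.png",p); np.save("pics/w1.npy",D); np.save("pics/w1s.npy",np.r_[s["position"],s["ee_rot"]])
E
```

```text
2.45 [494.93772559 -99.95171496 192.6194059 ] [ 7.37857919e-01 -6.74955928e-01 -2.93677213e-04  3.17319359e-04] [ 1.22727078e-01  2.15275290e-01 -3.39365813e-01 -4.02079792e-05
 -1.01701927e+00 -3.37197027e-02]
```

View pics/w1.png

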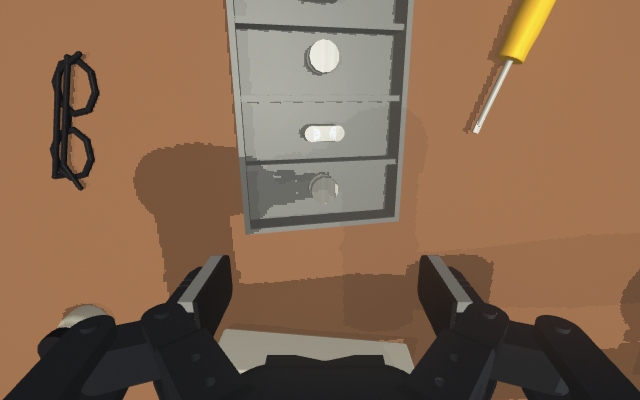

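The wrist view shows round block A at (324,188), round B at (324,56) and an oblong at (325,133). The second oblong is above the frame, and the bin edges run from (247,232) to (398,219). I'll refine these positions.

```bash
python3 - <<'E'
from h import *
p=cv2.imread("pics/w1.png");D=np.load("pics/w1.npy");v=np.load("pics/w1s.npy");s=dict(position=v[:3],ee_rot=v[3:])
uv,P=cloud("wrist",D,s,box=(225,0,415,240))
print("bench",dep("wrist",[[200,100],[450,200]],D,s))
# wall tops / bin plane : select points above bench
m=(P[:,2]>12)&(P[:,2]<90); 
r=cv2.minAreaRect(np.float32(P[m][:,:2])); print("bin rect(part)",r)
# floor points: fit plane in compartment near ra/rb
yaw=None
for n,c in dict(ra=(324,188),rb=(324,56),oa=(325,133)).items():
    u,Q=cloud("wrist",D,s,box=(c[0]-28,c[1]-22,c[0]+28,c[1]+22))
    z0=25+np.tan(.22)*((Q[:,0]-505)*.996-0.09*(Q[:,1]+155))
    mm=(Q[:,2]-z0>15)&(np.linalg.norm(u-np.array(c),axis=1)<22)
    Qm=Q[mm]; e=cv2.minEnclosingCircle(np.float32(Qm[:,:2]))
    print(n,mm.sum(),"mean",Qm.mean(0).round(1),"mid",((Qm.min(0)+Qm.max(0))/2).round(1),"circ",e)
big=cv2.resize(p[0:240,220:420],None,fx=2.5,fy=2.5,interpolation=cv2.INTER_CUBIC); cv2.imwrite("pics/w1crop.png",big)
# outer corners of bin walls on image near: (247,232),(398,219); far wall sides
print(dep("wrist",[[249,228],[396,216],[236,30],[406,30],[243,158],[393,161],[399,98],[241,98]],D,s).round(1))
E
```

```text
bench [[ 6.25768622e+02 -1.62536795e+02  4.89938980e-01]
 [ 3.56718289e+02 -8.19567316e+01 -1.96069898e-01]]
bin rect(part) ((500.83544921875, -157.29898071289062), (147.39413452148438, 201.43896484375), 5.2944111824035645)
ra 614 mean [496.2 -95.5  49. ] mid [ 496.2 -127.8  187.2] circ ((498.3325500488281, -127.78044891357422), 47.05670166015625)
rb 822 mean [ 506.7 -208.2   48. ] mid [ 506.8 -197.9  188.6] circ ((506.1771240234375, -197.80821228027344), 23.424158096313477)
oa 627 mean [ 501.  -146.3   49.4] mid [ 500.6 -156.4  188.4] circ ((501.5271911621094, -153.8753204345703), 20.78522491455078)
[[ 560.7  -57.4   64.7]
 [ 421.6  -69.9   33.5]
 [ 580.1 -222.1   41.1]
 [ 439.1 -236.2   33.4]
 [ 566.9 -121.1   65.7]
 [ 432.2 -124.    29.9]
 [ 435.9 -181.5   31.2]
 [ 570.5 -169.3   60.6]]
```

View pics/w1crop.png

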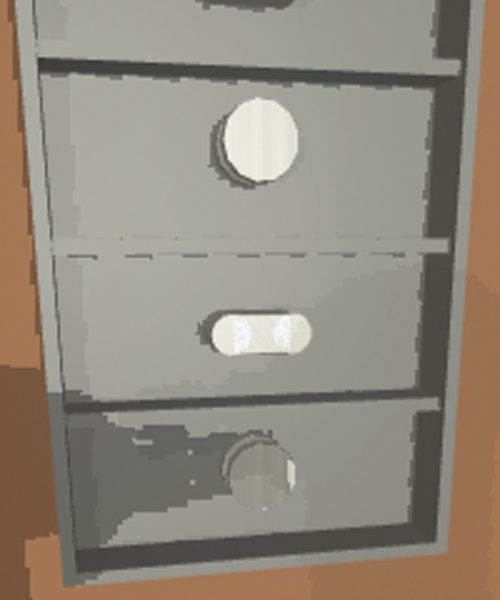

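```bash
python3 - <<'E'
from h import *
D=np.load("pics/w1.npy");v=np.load("pics/w1s.npy");s=dict(position=v[:3],ee_rot=v[3:])
for n,c in dict(ra=(325.6,189.2),rb=(324.4,56)).items():
    print(n,onplane("wrist",c,47,s).round(1))
    u,Q=cloud("wrist",D,s,box=(int(c[0])-28,int(c[1])-22,int(c[0])+28,int(c[1])+22))
    z0=25+np.tan(.22)*((Q[:,0]-505)*.996+0.09*(Q[:,1]+155))
    h=(Q[:,2]-z0)*np.cos(.22)
    mm=(h>16)&(h<28)&(np.linalg.norm(u-np.array(c),axis=1)<20)
    Qm=Q[mm]; print(n,mm.sum(),"median",np.median(Qm,0).round(1),"pct",np.percentile(Qm,[3,97],axis=0).round(1).tolist(), "floor bias",np.median(h[(abs(h)<8)]))
E
```

```text
ra [[494.5 -95.   47. ]]
ra 591 median [496.  -94.2  46.3] pct [[485.0, -105.3, 43.3], [507.1, -82.7, 48.9]] floor bias -0.2624091202625932
rb [[ 505.8 -208.3   47. ]]
rb 818 median [ 506.8 -208.4   46.2] pct [[495.7, -219.5, 43.4], [517.6, -197.3, 49.1]] floor bias -0.3582978923205712
```

>>> {"op": "drive_tool", "data": {"steps": [[-0.005,-0.0035,0.03,0,0.044],[0,0,0.04,0,0.044],[0,0,0.03,0,0.044],[0,0,0.02,0,0.044],[0,0,0.01,0,0.044],[0,0,0.01,0,0.044],[0,0,0.005,0,0.044],[0,0,0.005,0,0.044],[0,0,0.005,0,0.044],[0,0,0.003,0,0.044],[0,0,0.002,0,0.044],[0,0,0,0,0.044],[0,0,0,0,0.044]]}}

```text
clock: 3.8
position: [498.7, -94.1, 33.0]
ee_rot: [0.738, -0.675, 0.0, -0.0]
contact_force: [0.5, 0.1, -0.5]
gripper_width: 44.0
```

```bash
python3 - <<'E'
from h import *
s=arm.read_state(); p,D=arm.get_image("wrist"); print(s["clock"],s["position"],s["contact_force"],s["gripper_width"])
q,d=arm.get_image("side")
cv2.imwrite("pics/w2.png",np.vstack([p[150:400],cv2.resize(q[180:320,240:400],(640,560))[:340]]))
E
```

```text
3.8 [498.74789959 -94.05700737  32.96296537] [ 0.522155    0.09297895 -0.46590541] 43.97695847994661
```

View pics/w2.png

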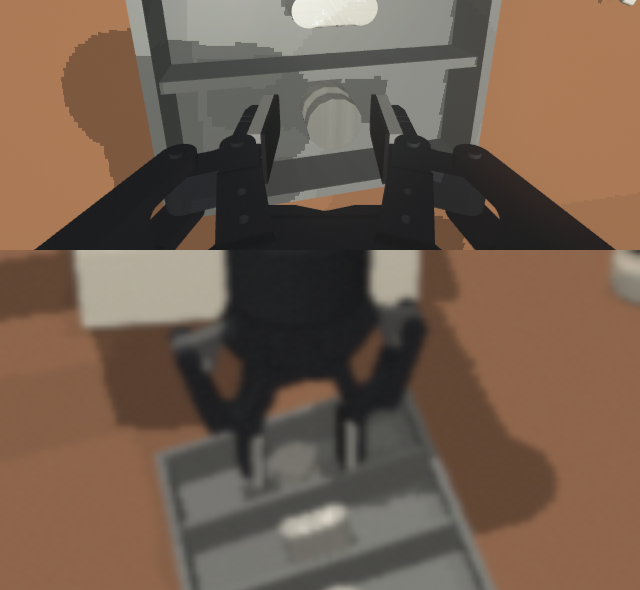

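The fingers straddle block A at (332,115), and there's no contact yet. I'll go slightly lower and then close.

>>> {"op": "drive_tool", "data": {"steps": [[0,0,0.001,0,0.044],[0,0,0.001,0,0.044],[0,0,0.001,0,0.044],[0,0,0,0,0.044]]}}

```text
clock: 4.3
position: [498.4, -94.1, 29.6]
ee_rot: [0.738, -0.675, -0.0, 0.0]
contact_force: [-0.8, 0.1, -0.2]
gripper_width: 44.2
```

>>> {"op": "drive_tool", "data": {"steps": [[0,0,0,0,0.036],[0,0,0,0,0.032],[0,0,0,0,0.029],[0,0,0,0,0.027],[0,0,0,0,0.025],[0,0,0,0,0.02],[0,0,0,0,0.015],[0,0,0,0,0.01],[0,0,0,0,0.01],[0,0,0,0,0.01]]}}

```text
clock: 5.3
position: [497.6, -94.3, 30.3]
ee_rot: [0.738, -0.675, -0.001, 0.001]
contact_force: [-4.5, 0.5, 8.3]
gripper_width: 24.3
```

```bash
python3 - <<'E'
from h import *
s=arm.read_state(); p,D=arm.get_image("wrist"); print(s["clock"],s["position"],s["contact_force"],s["gripper_width"])
q,d=arm.get_image("side")
cv2.imwrite("pics/w3.png",np.vstack([p[150:400],cv2.resize(q[180:320,240:400],(640,560))[:340]]))
E
```

```text
5.3 [497.55118834 -94.28064044  30.31725835] [-4.5261121   0.47524935  8.25088038] 24.31575639066547
```

View pics/w3.png

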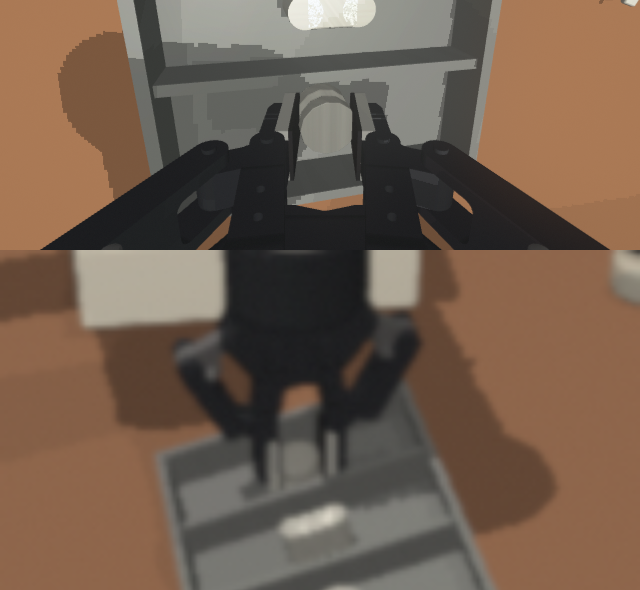

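Block A is held at 24.3 mm. I'll lift it and check how it sits.

>>> {"op": "drive_tool", "data": {"steps": [[0,0,-0.005,0,0.01],[0,0,-0.01,0,0.01],[0,0,-0.02,0,0.01],[0,0,-0.03,0,0.01],[0,0,-0.04,0,0.01],[0,0,-0.04,0,0.01],[0,0,-0.02,0,0.01],[0,0,0,0,0.01]]}}

```text
clock: 6.2
position: [501.2, -94.0, 199.4]
ee_rot: [0.738, -0.674, 0.004, -0.004]
contact_force: [-0.4, -0.8, -0.7]
gripper_width: 24.0
```

```bash
python3 - <<'E'
from h import *
s=arm.read_state(); p,D=arm.get_image("wrist"); print(s["clock"],s["position"],s["contact_force"],s["gripper_width"])
q,d=arm.get_image("side"); tcp=s["position"]
W=arm.camera_params("side"); c=W["world_to_cam"]@np.r_[tcp,1]; u=W["K"][0,2]+W["K"][0,0]*c[0]/-c[2]; v=W["K"][1,2]-W["K"][1,1]*c[1]/-c[2]; print(u,v)
u,v=int(u),int(v)
cv2.imwrite("pics/w4.png",np.vstack([p[150:400],cv2.resize(q[v-40:v+30,u-64:u+64],(640,350),interpolation=cv2.INTER_CUBIC)]))
E
```

```text
6.2 [501.16326605 -94.04479454 199.39034938] [-0.3739017  -0.76776743 -0.68598209] 24.038313942284578
315.83094473915077 173.0434965336391
```

View pics/w4.png

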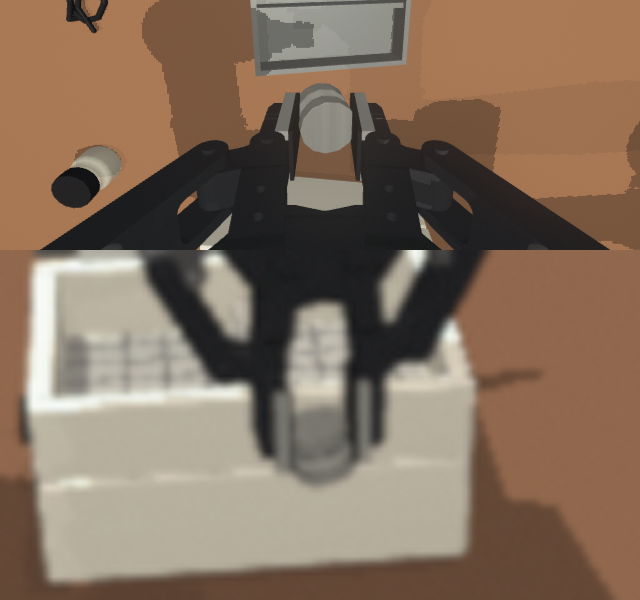

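>>> {"op": "drive_tool", "data": {"steps": [[-0.02,-0.005,0,0,0.01],[-0.035,-0.008,0,0,0.01],[-0.04,-0.009,0,0,0.01],[-0.04,-0.009,0,0,0.01],[-0.04,-0.009,0,0,0.01],[-0.04,-0.009,0,0,0.01],[-0.035,-0.008,0,0,0.01],[-0.02,-0.005,0,0,0.01],[-0.012,-0.003,0,0,0.01],[0,0,0,0,0.01],[0,0,0,0,0.01],[0,0,0,0,0.01]]}}

```text
clock: 7.5
position: [537.8, 191.2, 194.7]
ee_rot: [0.738, -0.675, -0.0, 0.0]
contact_force: [-0.5, -0.5, 0.1]
gripper_width: 24.2
```

```bash
python3 - <<'E'
from h import *
s=arm.read_state(); p,D=arm.get_image("wrist"); print(s["clock"],s["position"],s["ee_rot"],s["contact_force"],s["gripper_width"])
q,d=arm.get_image("side"); t,dt=arm.get_image("top")
cv2.imwrite("pics/w5.png",np.vstack([p[:400],cv2.resize(q[40:210,200:420],(518,400))[:200,:].copy() if 0 else cv2.resize(q[70:200,220:380],(640,200))]))
cv2.imwrite("pics/s5.png",q);cv2.imwrite("pics/t5.png",t);np.save("pics/t5.npy",dt);np.save("pics/s5.npy",d);np.save("pics/w5.npy",D)
E
```

```text
7.5 [537.8487756  191.19571105 194.73421615] [ 7.37553197e-01 -6.75288954e-01 -8.44650862e-05  3.22052311e-04] [-0.46338807 -0.47224286  0.05496685] 24.173596473105412
```

View pics/w5.png

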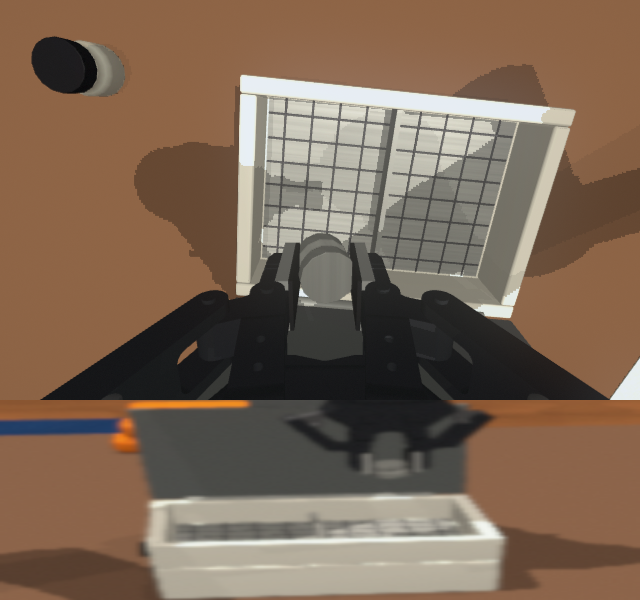

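View pics/s5.png

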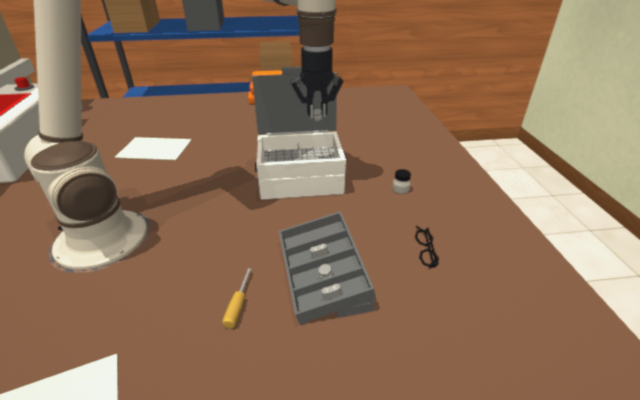

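The wrist view shows the open cleaner, with rim corners near (241,77), (574,112), (513,316) and (237,294) and the divider running from (397,100) down to about (380,250). Block A sits level in the fingers. I'll check the cleaner pose from these points.

```bash
python3 - <<'E'
from h import *
s=dict(position=np.array([537.85,191.2,194.73]),ee_rot=np.array([.73755,-.67529,0,0]))
C=onplane("wrist",[(241,76),(575,111),(513,317),(237,294)],110,s); print(C.round(1),C.mean(0))
print(np.linalg.norm(C[0]-C[1]),np.linalg.norm(C[2]-C[1]))
d=onplane("wrist",[(394,111),(377,254)],85,s);print(d.round(1))
D=np.load("pics/w5.npy"); print(dep("wrist",[(350,150),(450,150),(300,220),(250,150)],D,s).round(1))
# lid from top and side
T=np.load("pics/t5.npy"); S=np.load("pics/s5.npy")
print(dep("side",[(256,75),(265,75),(275,80),(265,100),(265,120),(265,130),(295,72),(298,125),(338,128)],S).round(1))
t=cv2.imread("pics/t5.png"); cv2.imwrite("pics/t5c.png",cv2.resize(t[150:280,180:310],None,fx=4,fy=4,interpolation=cv2.INTER_CUBIC))
for z in range(180,320,20): pass
uv,P=cloud("top",T,box=(190,155,230,275)); m=(P[:,2]>120)&(P[:,2]<310)&((P[:,0]<470))
Q=P[m]; 
for lo in range(120,310,20):
    k=Q[(Q[:,2]>lo)&(Q[:,2]<lo+20)]
    if len(k): print(lo,len(k),np.median(k,0).round(1))
E
```

```text
[[601.9 107.  110. ]
 [374.9 109.1 110. ]
 [373.8 275.5 110. ]
 [603.  273.8 110. ]] [488.41573465 191.34724643 110.        ]
226.99249267062572 166.33029816735007
[[492.5 120.5  85. ]
 [489.  240.3  85. ]]
[[520.5 155.6  65.2]
 [436.3 148.2  65.1]
 [558.4 222.6  65. ]
 [595.1 155.6 109.6]]
[[385.2 286.5 280. ]
 [408.9 284.8 279.6]
 [434.4 285.8 264.7]
 [403.  283.2 211.1]
 [397.9 281.5 152.7]
 [395.3 278.8 123. ]
 [489.  282.8 285. ]
 [491.1 278.3 133.1]
 [651.7 523.6  -1.1]]
120 81 [426.5 278.5 130.2]
140 72 [420.8 279.3 150.9]
160 85 [420.2 280.3 170.2]
180 76 [422.  280.9 189.6]
200 96 [419.  281.6 209.5]
220 97 [423.1 282.3 230. ]
240 105 [422.1 283.2 250.4]
260 133 [419.2 284.3 274.1]
280 121 [430.1 287.3 282.2]
300 6 [461.1 286.9 301.6]
```

View pics/t5c.png

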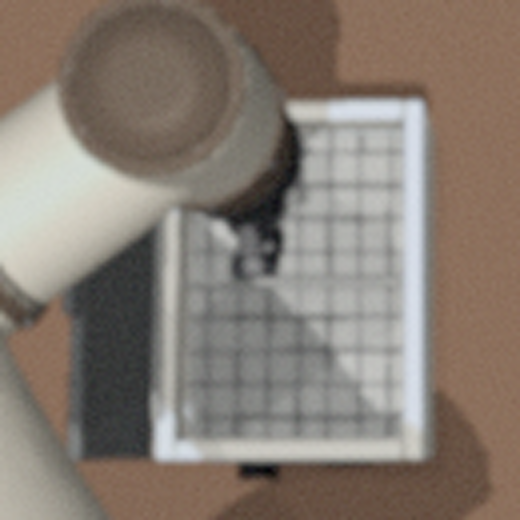

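```bash
python3 - <<'E'
from h import *
T=np.load("pics/t5.npy"); S=np.load("pics/s5.npy")
uv,P=cloud("top",T,box=(100,100,330,400)); m=(P[:,2]>310)&(P[:,2]<1400)
Q=P[m]
for y in range(0,520,40):
    k=Q[(Q[:,1]>=y)&(Q[:,1]<y+40)]
    if len(k): print("top y",y,len(k),k.min(0).round(0),k.max(0).round(0))
uv,P=cloud("side",S,box=(280,0,360,125)); m=(P[:,2]>190)&(P[:,0]>480)&(P[:,1]<275)
Q=P[m]
for z in range(190,800,30):
    k=Q[(Q[:,2]>=z)&(Q[:,2]<z+30)]
    if len(k): print("side z",z,len(k),k.min(0).round(0),k.max(0).round(0))
E
python3 - <<'E'
import cv2
p=cv2.imread('pics/t5.png'); cv2.imwrite('pics/t5d.png',cv2.resize(p[100:400,80:340],None,fx=2,fy=2))
E
```

```text
top y 40 353 [186.  48. 672.] [214.  80. 739.]
top y 80 890 [196.  80. 642.] [245. 120. 737.]
top y 120 2624 [195. 120. 331.] [567. 160. 722.]
top y 160 4172 [187. 160. 310.] [580. 200. 709.]
top y 200 3589 [204. 200. 331.] [577. 240. 674.]
top y 240 3031 [266. 240. 482.] [547. 280. 633.]
top y 280 1686 [324. 280. 505.] [518. 320. 590.]
top y 320 1025 [378. 320. 492.] [491. 360. 550.]
top y 360 280 [389. 360. 508.] [463. 387. 540.]
side z 190 190 [511. 176. 190.] [601. 275. 220.]
side z 220 207 [493. 173. 221.] [582. 206. 250.]
side z 250 344 [481. 171. 250.] [598. 209. 280.]
side z 280 517 [480. 167. 280.] [602. 210. 310.]
side z 310 315 [499. 151. 310.] [574. 192. 340.]
side z 340 453 [499. 152. 340.] [574. 204. 370.]
side z 370 393 [498. 148. 370.] [574. 186. 400.]
side z 400 489 [497. 149. 400.] [574. 194. 430.]
side z 430 572 [481. 144. 430.] [581. 243. 460.]
side z 460 341 [481. 146. 460.] [579. 225. 476.]
```

View pics/t5d.png

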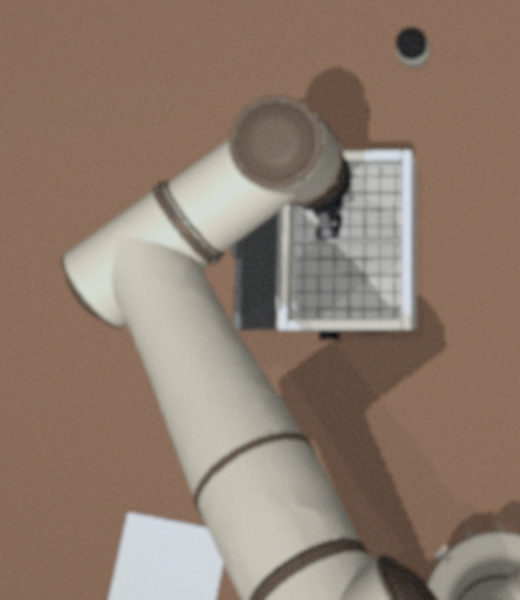

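```bash
python3 - <<'E'
from h import *
T=np.load("pics/t5.npy"); p=cv2.imread("pics/t5.png")
# link axis in image from wrist to elbow: 2x crop coords (275,140)->(100,265)
uv,P=cloud("top",T,box=(100,130,250,270)); m=(P[:,2]>400)&(P[:,2]<1400); Q=P[m]
a=np.array([538.,191]); b=np.array([430.,345]); L=np.linalg.norm(b-a); e=(b-a)/L; n=np.array([-e[1],e[0]])
s=(Q[:,:2]-a)@e; t=(Q[:,:2]-a)@n
for lo in range(-40,230,20):
    k=(s>=lo)&(s<lo+20)
    if k.sum()>5: 
        q=Q[k]; i=q[:,2].argmax(); print(lo,"tmin/max",t[k].min().round(),t[k].max().round(),"zmax",q[i].round(),"t at zmax",t[k][i].round(), "zmin",q[:,2].min().round())
E
```

```text
-40 tmin/max -35.0 38.0 zmax [556. 177. 559.] t at zmax -7.0 zmin 413.0
-20 tmin/max -41.0 44.0 zmax [535. 170. 561.] t at zmax 15.0 zmin 400.0
0 tmin/max -42.0 44.0 zmax [549. 201. 560.] t at zmax -15.0 zmin 401.0
20 tmin/max -38.0 40.0 zmax [522. 205. 558.] t at zmax 5.0 zmin 401.0
40 tmin/max -37.0 41.0 zmax [513. 222. 549.] t at zmax 3.0 zmin 488.0
60 tmin/max -37.0 41.0 zmax [504. 244. 538.] t at zmax -3.0 zmin 491.0
80 tmin/max -38.0 41.0 zmax [476. 268. 538.] t at zmax 6.0 zmin 485.0
100 tmin/max -41.0 124.0 zmax [370. 219. 576.] t at zmax 121.0 zmin 482.0
120 tmin/max -38.0 122.0 zmax [369. 242. 595.] t at zmax 109.0 zmin 491.0
140 tmin/max -39.0 108.0 zmax [369. 245. 596.] t at zmax 107.0 zmin 505.0
160 tmin/max -38.0 93.0 zmax [369. 269. 591.] t at zmax 93.0 zmin 508.0
180 tmin/max -38.0 79.0 zmax [371. 294. 574.] t at zmax 77.0 zmin 508.0
200 tmin/max -37.0 45.0 zmax [415. 360. 540.] t at zmax 4.0 zmin 492.0
220 tmin/max -13.0 28.0 zmax [412. 371. 529.] t at zmax -0.0 zmin 509.0
```

The transverse wrist link is about 263 mm above the TCP, so it clears the lid top by roughly 40 mm when the tool is lowered. I'll lower into the far pocket.

>>> {"op": "drive_tool", "data": {"steps": [[0,-0.0035,0.02,0,0.01],[0,0,0.03,0,0.01],[0,0,0.03,0,0.01],[0,0,0.02,0,0.01],[0,0,0.01,0,0.01],[0,0,0.007,0,0.01],[0,0,0,0,0.01],[0,0,0,0,0.01]]}}

```text
clock: 8.45
position: [542.3, 193.2, 78.8]
ee_rot: [0.738, -0.675, 0.0, -0.001]
contact_force: [-0.3, 0.4, -0.2]
gripper_width: 24.6
```

>>> {"op": "drive_tool", "data": {"steps": [[0,0,0.001,0,0.01],[0,0,0.001,0,0.01],[0,0,0.001,0,0.01],[0,0,0.001,0,0.01],[0,0,0,0,0.01]]}}

```text
clock: 8.95
position: [541.5, 192.8, 73.7]
ee_rot: [0.738, -0.675, -0.0, 0.0]
contact_force: [0.5, -0.3, -0.5]
gripper_width: 24.2
```

>>> {"op": "drive_tool", "data": {"steps": [[0,0,0.001,0,0.01],[0,0,0.001,0,0.01],[0,0,0,0,0.01]]}}

```text
clock: 9.25
position: [541.7, 193.0, 72.3]
ee_rot: [0.738, -0.675, 0.0, -0.0]
contact_force: [-0.3, -0.0, 2.5]
gripper_width: 24.3
```

```bash
python3 - <<'E'
from h import *
s=arm.read_state(); p,D=arm.get_image("wrist"); print(s["clock"],s["position"],s["contact_force"],s["gripper_width"])
q,d=arm.get_image("side")
cv2.imwrite("pics/w6.png",np.vstack([p[150:400],cv2.resize(q[100:190,270:360],(640,640),interpolation=cv2.INTER_CUBIC)[:340]]))
E
```

```text
9.25 [541.70629711 192.95217999  72.25311639] [-0.25577733 -0.02170341  2.52576692] 24.271264940642826
```

View pics/w6.png

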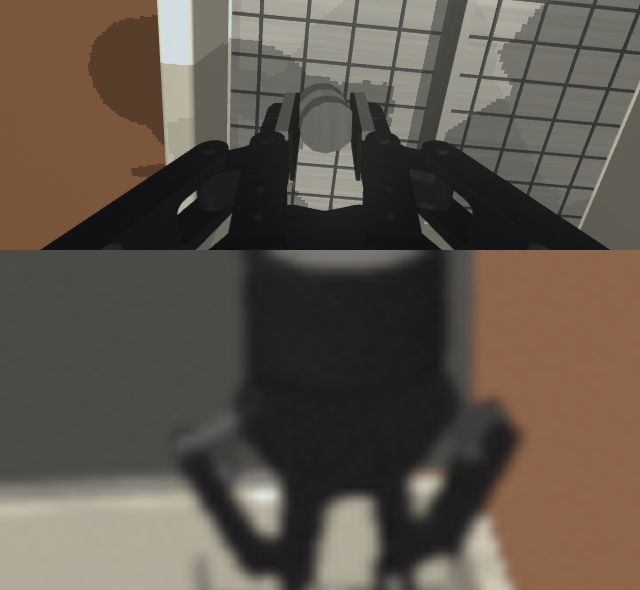

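Contact at z = 72.3 (2.5 N), with block A in the far pocket. I'll press lightly, release and rise.

>>> {"op": "drive_tool", "data": {"steps": [[0,0,0.0005,0,0.01],[0,0,0,0,0.01],[0,0,0,0,0.027],[0,0,0,0,0.03],[0,0,0,0,0.034],[0,0,0,0,0.038],[0,0,0,0,0.042],[0,0,0,0,0.042],[0,0,0,0,0.042]]}}

```text
clock: 10.25
position: [541.5, 192.8, 71.2]
ee_rot: [0.738, -0.675, -0.0, 0.0]
contact_force: [0.3, 0.4, -0.2]
gripper_width: 42.5
```

>>> {"op": "drive_tool", "data": {"steps": [[0,0,-0.005,0,0.042],[0,0,-0.015,0,0.042],[0,0,-0.03,0,0.042],[0,0,-0.04,0,0.042],[0,0,-0.03,0,0.042],[0.03,0,-0.01,0,0.042],[0.03,0,0,0,0.042]]}}

```text
clock: 10.95
position: [548.1, 133.6, 204.4]
ee_rot: [0.739, -0.674, 0.001, -0.003]
contact_force: [0.8, -0.1, -0.2]
gripper_width: 42.0
```

```bash
python3 - <<'E'
from h import *
s=arm.read_state(); p,D=arm.get_image("wrist"); print(s["clock"],s["position"],s["contact_force"],s["gripper_width"])
q,d=arm.get_image("side")
cv2.imwrite("pics/w7.png",np.vstack([p,cv2.resize(q[120:200,240:368],(640,400),interpolation=cv2.INTER_CUBIC)[:200]]))
np.save("pics/w7.npy",D);np.save("pics/w7s.npy",np.r_[s["position"],s["ee_rot"]])
E
```

```text
10.95 [548.09949116 133.57209311 204.44479188] [ 0.83813071 -0.12254861 -0.23611535] 42.02322937335435
```

View pics/w7.png

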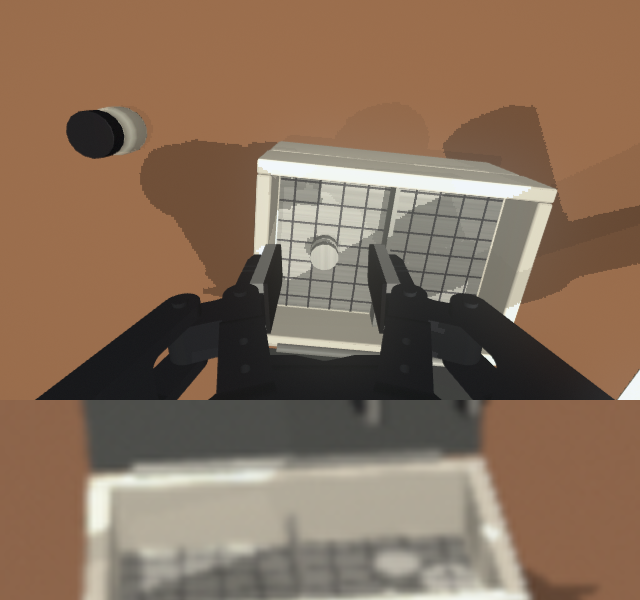

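Block A stands upright in the far pocket, with a circular top face at (323,252). Next is block B.

>>> {"op": "drive_tool", "data": {"steps": [[0.04,0.0085,0,0,0.044],[0.045,0.0095,0,0,0.044],[0.045,0.0095,0,0,0.044],[0.045,0.0095,0,0,0.044],[0.045,0.0095,0,0,0.044],[0.045,0.0095,0,0,0.044],[0.04,0.008,0,0,0.044],[0.02,0.004,0,0,0.044],[0.012,0.0015,0,0,0.044],[0,0,0.03,0,0.044],[0,0,0.03,0,0.044],[0,0,0.02,0,0.044],[0,0,0,0,0.044],[0,0,0,0,0.044]]}}

```text
clock: 12.45
position: [508.6, -208.4, 121.8]
ee_rot: [0.739, -0.674, 0.0, 0.0]
contact_force: [-0.4, 0.2, 0.3]
gripper_width: 44.1
```

```bash
python3 - <<'E'
from h import *
s=arm.read_state(); p,D=arm.get_image("wrist"); print(s["clock"],s["position"],s["ee_rot"],s["contact_force"],s["gripper_width"])
cv2.imwrite("pics/w8.png",p)
uv,P=cloud("wrist",D,s,box=(285,100,365,300)); m=(np.linalg.norm(P[:,:2]-[506,-208],axis=1)<30)
Q=P[m]; h=(Q[:,2]-25-np.tan(.22)*((Q[:,0]-505)*.996+.09*(Q[:,1]+155)))*np.cos(.22)
k=(h>17)&(h<27)
print(k.sum(),np.median(Q[k],0),np.percentile(Q[k],[3,97],axis=0))
E
```

```text
12.45 [ 508.60455125 -208.35664874  121.79553474] [ 7.38543573e-01 -6.74205688e-01  2.56475106e-04  1.20782503e-04] [-0.40998451  0.19063211  0.32389731] 44.13221288055041
1339 [ 507.1758228  -213.6152422    46.08402072] [[ 494.66853591 -235.20128892   42.31421342]
 [ 521.12232104 -198.46402208   49.32327157]]
```

View pics/w8.png

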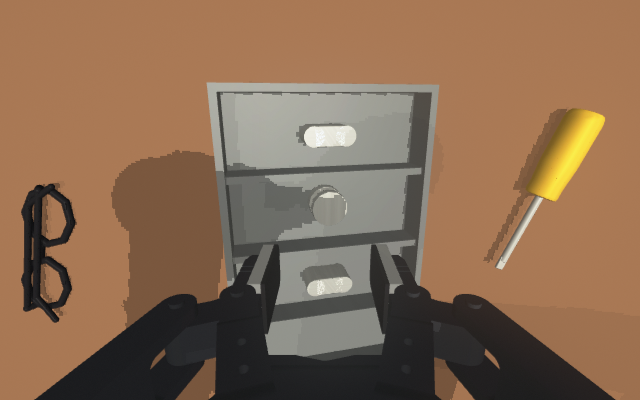

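```bash
python3 - <<'E'
from h import *
s=dict(position=np.array([508.6,-208.36,121.8]),ee_rot=np.array([.73854,-.6742,0,0]))
print(onplane("wrist",[(330.5,208)],46.2,s))
p=cv2.imread("pics/w8.png"); cv2.imwrite("pics/w8c.png",cv2.resize(p[170:250,280:380],None,fx=6,fy=6))
E
```

```text
[[ 505.5050256  -209.18501287   46.2       ]]
```

View pics/w8c.png

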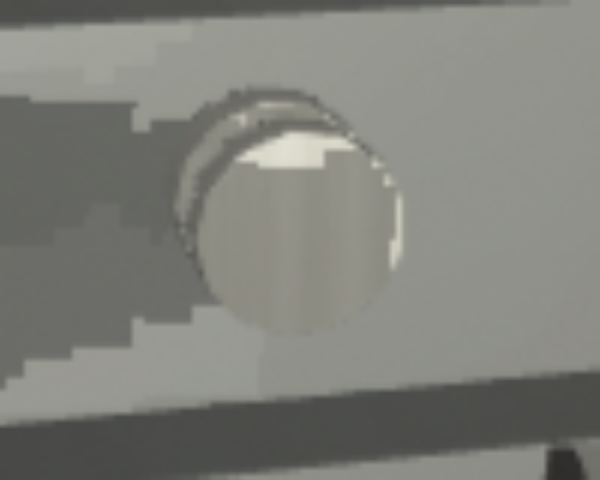

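Block B's top centre is at (330,208.5), within about 1 mm of the plan. I'll descend and grasp.

>>> {"op": "drive_tool", "data": {"steps": [[0.0005,0.0005,0.02,0,0.044],[0,0,0.025,0,0.044],[0,0,0.02,0,0.044],[0,0,0.01,0,0.044],[0,0,0.006,0,0.044],[0,0,0.004,0,0.044],[0,0,0.003,0,0.044],[0,0,0.002,0,0.044],[0,0,0.0015,0,0.044],[0,0,0,0,0.044],[0,0,0,0,0.044]]}}

```text
clock: 13.6
position: [507.6, -209.3, 30.0]
ee_rot: [0.738, -0.675, 0.0, -0.0]
contact_force: [-0.8, 0.2, 0.7]
gripper_width: 43.7
```

>>> {"op": "drive_tool", "data": {"steps": [[0,0,0,0,0.036],[0,0,0,0,0.032],[0,0,0,0,0.029],[0,0,0,0,0.027],[0,0,0,0,0.025],[0,0,0,0,0.02],[0,0,0,0,0.015],[0,0,0,0,0.01],[0,0,0,0,0.01],[0,0,0,0,0.01]]}}

```text
clock: 14.6
position: [507.2, -209.3, 30.5]
ee_rot: [0.738, -0.675, -0.0, 0.0]
contact_force: [-2.2, 0.4, 6.8]
gripper_width: 24.3
```

>>> {"op": "drive_tool", "data": {"steps": [[0,0,-0.005,0,0.01],[0,0,-0.01,0,0.01],[0,0,-0.02,0,0.01],[0,0,-0.03,0,0.01],[0,0,-0.04,0,0.01],[0,0,-0.04,0,0.01],[0,0,-0.02,0,0.01],[0,0,0,0,0.01],[0,0,0,0,0.01]]}}

```text
clock: 15.5
position: [507.1, -209.0, 194.9]
ee_rot: [0.738, -0.675, 0.0, -0.0]
contact_force: [0.0, 0.4, -1.4]
gripper_width: 23.7
```

```bash
python3 - <<'E'
from h import *
s=arm.read_state(); p,D=arm.get_image("wrist"); print(s["clock"],s["position"],s["contact_force"],s["gripper_width"])
q,d=arm.get_image("side"); tcp=s["position"]
W=arm.camera_params("side"); c=W["world_to_cam"]@np.r_[tcp,1]; u=W["K"][0,2]+W["K"][0,0]*c[0]/-c[2]; v=W["K"][1,2]-W["K"][1,1]*c[1]/-c[2]; print(u,v)
u,v=int(u),int(v)
cv2.imwrite("pics/w9.png",np.vstack([p[150:400],cv2.resize(q[v-40:v+30,u-64:u+64],(640,350),interpolation=cv2.INTER_CUBIC)]))
E
```

```text
15.5 [ 507.14355298 -209.03941027  194.90324753] [ 0.03423796  0.42590465 -1.40488829] 23.70834443195352
326.62000776481244 209.2671441026927
```

View pics/w9.png

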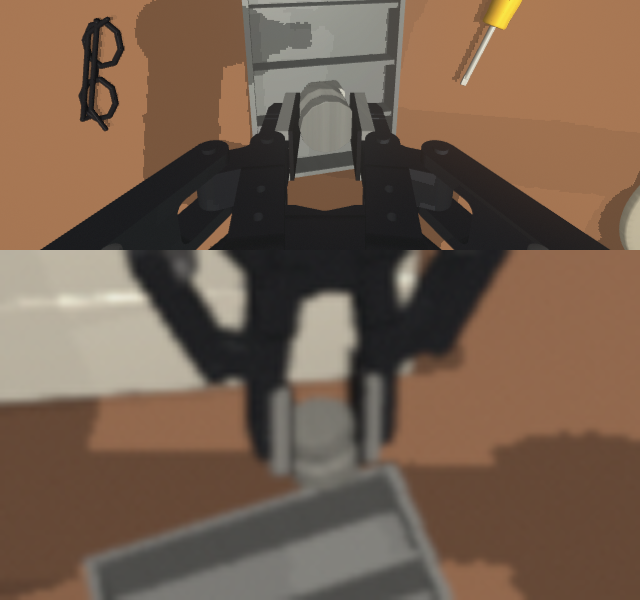

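Block B is held upright. I'll carry it to the near pocket.

>>> {"op": "drive_tool", "data": {"steps": [[-0.02,0.002,0,0,0.01],[-0.035,0.003,0,0,0.01],[-0.043,0.004,0,0,0.01],[-0.043,0.004,0,0,0.01],[-0.043,0.004,0,0,0.01],[-0.043,0.004,0,0,0.01],[-0.043,0.004,0,0,0.01],[-0.043,0.004,0,0,0.01],[-0.04,0.002,0,0,0.01],[-0.03,0.002,0,0,0.01],[-0.02,0.001,0,0,0.01],[-0.003,0,0,0,0.01],[0,0,0,0,0.01],[0,0,0,0,0.01]]}}

```text
clock: 17.0
position: [436.9, 191.1, 194.1]
ee_rot: [0.738, -0.675, -0.0, 0.001]
contact_force: [0.2, -0.6, 0.6]
gripper_width: 24.0
```

```bash
python3 - <<'E'
from h import *
s=arm.read_state(); p,D=arm.get_image("wrist"); print(s["clock"],s["position"],s["joints"],s["gripper_width"])
t,T=arm.get_image("top")
cv2.imwrite("pics/w10.png",np.vstack([p,cv2.resize(t[100:300,100:420],(640,400))[:200]]))
uv,P=cloud("top",T,box=(60,100,250,400)); m=(P[:,2]>320)&(P[:,2]<1400)&(P[:,1]>240)
Q=P[m]
for y in range(240,480,30):
    k=Q[(Q[:,1]>=y)&(Q[:,1]<y+30)]
    if len(k): print(y,k.min(0).round(),k.max(0).round())
print(onplane("wrist",[(324,252)],65,s))
E
```

```text
17.0 [436.90668547 191.06561311 194.06630049] [ 7.53920687e-01  1.66628979e-01 -3.98534413e-01 -1.00439513e-04
 -1.00765238e+00 -6.64973296e-01] 24.001260126805228
240 [199. 240. 480.] [439. 270. 615.]
270 [239. 270. 497.] [415. 300. 584.]
300 [260. 300. 496.] [394. 330. 555.]
330 [269. 330. 505.] [362. 360. 541.]
360 [290. 360. 507.] [335. 375. 531.]
[[432.84516092 251.74333749  65.        ]]
```

View pics/w10.png

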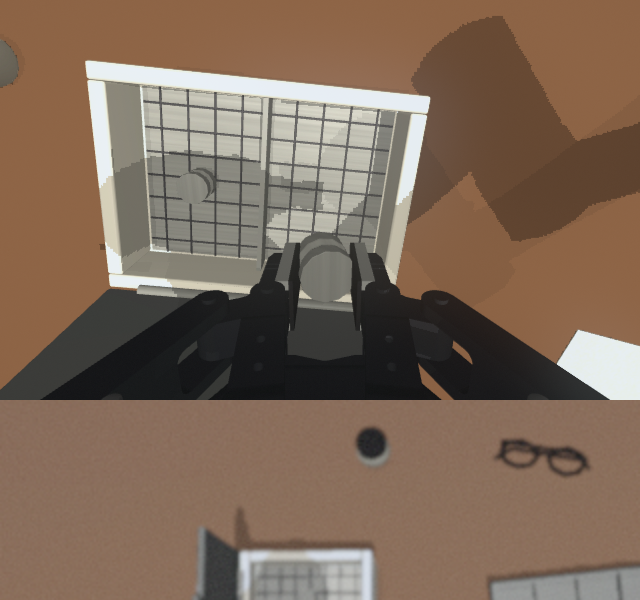

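Block A is standing at (197,185) in the far pocket, and block B hangs over the near pocket. Lowering it now.

>>> {"op": "drive_tool", "data": {"steps": [[0,0,0.02,0,0.01],[0,0,0.03,0,0.01],[0,0,0.03,0,0.01],[0,0,0.02,0,0.01],[0,0,0.01,0,0.01],[0,0,0.006,0,0.01],[0,0,0.002,0,0.01],[0,0,0,0,0.01],[0,0,0,0,0.01]]}}

```text
clock: 18.0
position: [437.8, 192.4, 77.7]
ee_rot: [0.738, -0.675, 0.0, -0.001]
contact_force: [-0.9, 0.1, -0.7]
gripper_width: 23.8
```

>>> {"op": "drive_tool", "data": {"steps": [[0,0,0.001,0,0.01],[0,0,0.001,0,0.01],[0,0,0.001,0,0.01],[0,0,0,0,0.01]]}}

```text
clock: 18.4
position: [437.1, 192.0, 73.8]
ee_rot: [0.738, -0.675, -0.0, 0.0]
contact_force: [-0.1, -0.1, -0.1]
gripper_width: 24.3
```

>>> {"op": "drive_tool", "data": {"steps": [[0,0,0.001,0,0.01],[0,0,0.001,0,0.01],[0,0,0,0,0.01]]}}

```text
clock: 18.7
position: [437.4, 192.1, 72.4]
ee_rot: [0.738, -0.675, 0.0, -0.0]
contact_force: [-0.7, 0.1, 4.4]
gripper_width: 24.1
```

>>> {"op": "drive_tool", "data": {"steps": [[0,0,0.0005,0,0.01],[0,0,0,0,0.01],[0,0,0,0,0.027],[0,0,0,0,0.03],[0,0,0,0,0.034],[0,0,0,0,0.038],[0,0,0,0,0.042],[0,0,0,0,0.042],[0,0,0,0,0.042]]}}

```text
clock: 19.6
position: [437.2, 192.0, 71.2]
ee_rot: [0.738, -0.675, 0.0, 0.0]
contact_force: [-0.5, 0.4, -0.6]
gripper_width: 42.3
```

>>> {"op": "drive_tool", "data": {"steps": [[0,0,-0.005,0,0.042],[0,0,-0.015,0,0.042],[0,0,-0.03,0,0.042],[0,0,-0.04,0,0.042],[0,0,-0.03,0,0.042],[0.03,0,-0.02,0,0.042],[0.03,0,-0.03,0,0.042],[0,0,-0.03,0,0.042]]}}

```text
clock: 20.4
position: [441.8, 129.8, 272.7]
ee_rot: [0.737, -0.676, -0.0, 0.0]
contact_force: [0.8, 1.0, 0.3]
gripper_width: 42.5
```

```bash
python3 - <<'E'
from h import *
s=arm.read_state(); p,D=arm.get_image("wrist"); print(s["clock"],s["position"],s["contact_force"],s["gripper_width"])
q,d=arm.get_image("side")
cv2.imwrite("pics/w11.png",np.vstack([p,cv2.resize(q[120:200,240:368],(640,400),interpolation=cv2.INTER_CUBIC)[:200]]))
# lid plane fit from side depth
uv,P=cloud("side",d,box=(250,70,345,135)); m=(P[:,2]>118)&(P[:,2]<272)&(P[:,1]>262)&(P[:,1]<320)&(P[:,0]>378)&(P[:,0]<600); Q=P[m]
a=np.polyfit(Q[:,2],Q[:,1],1); print("inner face y at z110,280:",np.polyval(a,[110,280]),"slope",a[0],len(Q))
m=(P[:,2]>255)&(P[:,1]>262)&(P[:,1]<320); k=P[m]; print(k.max(0), k[k[:,2]>280].min(0) if (k[:,2]>280).any() else 0)
E
```

```text
20.4 [441.81625622 129.76777738 272.72424276] [0.82931736 0.98838912 0.33969662] 42.51326837068017
inner face y at z110,280: [276.69139122 283.22725289] slope 0.038446245130912236 3972
[601.04632094 292.20888553 291.35056537] [451.53165554 278.09556834 280.08084379]
```

View pics/w11.png

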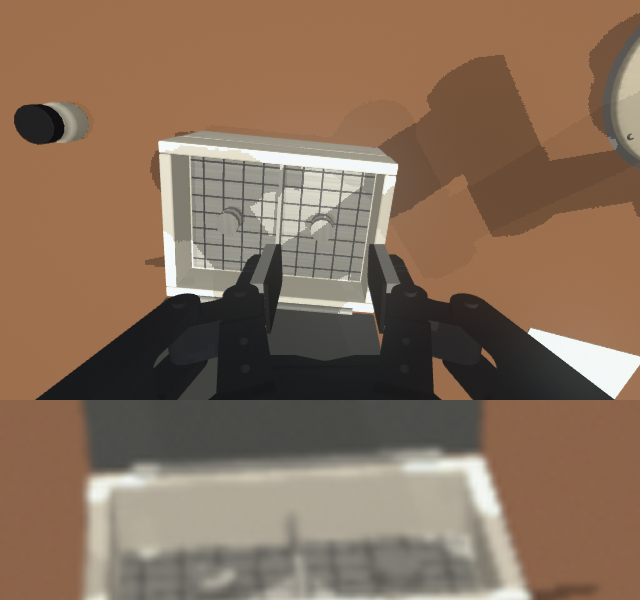

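Both blocks stand upright, A at (230,222) in the far pocket and B at (320,226) in the near one, with the divider between them. The lid's angle is about 1.61. I'll close the fingers, go over the lid and come down on its outer side.

>>> {"op": "drive_tool", "data": {"steps": [[0,0,-0.02,0,0],[0,0,-0.025,0,0],[0,0,-0.025,0,0],[-0.02,-0.006,0,0,0],[-0.035,-0.011,0,0,0],[-0.04,-0.013,0,0,0],[-0.04,-0.013,0,0,0],[-0.035,-0.011,0,0,0],[-0.025,-0.008,0,0,0],[-0.012,-0.004,0,0,0],[0,0,0,0,0],[0,0,0,0,0]]}}

```text
clock: 21.7
position: [489.5, 343.6, 341.1]
ee_rot: [0.738, -0.675, 0.0, 0.0]
contact_force: [0.2, -0.4, 0.0]
gripper_width: 0.1
```

```bash
python3 - <<'E'
from h import *
s=arm.read_state(); p,D=arm.get_image("wrist"); print(s["clock"],s["position"],s["joints"],s["gripper_width"])
cv2.imwrite("pics/w12.png",p)
uv,P=cloud("wrist",D,s); m=(P[:,2]>255)&(P[:,2]<300)&(P[:,1]<310)&(P[:,1]>260)&(P[:,0]>370)&(P[:,0]<610); print(m.sum(),P[m].min(0),P[m].max(0))
E
```

```text
21.7 [489.50863433 343.63072885 341.14464749] [ 8.82525280e-01  2.86519324e-01  1.35103340e-01 -1.85205441e-05
 -1.42033421e+00 -7.93012536e-01] 0.14656800260596853
6437 [375.46475482 281.12867297 255.00657598] [605.20120883 292.24659049 299.95000024]
```

View pics/w12.png

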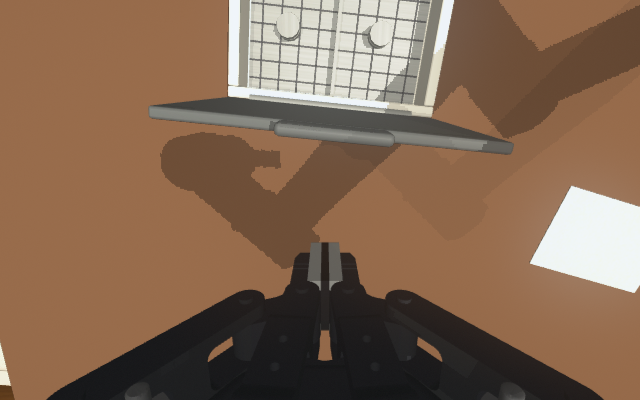

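>>> {"op": "drive_tool", "data": {"steps": [[0,0,0.02,0,0],[0,0,0.03,0,0],[0,0,0.02,0,0],[0,0,0,0,0],[0.015,0.0013,0,0,0],[0.01,0.0009,0,0,0],[0.005,0.0005,0,0,0],[0,0,0,0,0],[0,0,0,0,0]]}}

```text
clock: 22.65
position: [490.0, 314.1, 272.1]
ee_rot: [0.738, -0.675, -0.0, -0.001]
contact_force: [-0.4, 0.4, -1.3]
gripper_width: -0.1
```

```bash
python3 - <<'E'
import numpy as np
r=160;h=11
th=np.arange(1.6,-0.01,-0.1)
y=277-r*np.cos(th)+8*np.sin(th)+h; z=110+r*np.sin(th)+8*np.cos(th)
for i in range(len(th)):
    print(round(th[i],2),round(y[i],1),round(z[i],1), "" if i==0 else ((y[i-1]-y[i]).round(1),(z[i-1]-z[i]).round(1)))
E
```

```text
1.6 300.7 269.7 
1.5 284.7 270.2 (np.float64(16.0), np.float64(-0.5))
1.4 268.7 269.0 (np.float64(16.0), np.float64(1.1))
1.3 252.9 266.3 (np.float64(15.8), np.float64(2.7))
1.2 237.5 262.0 (np.float64(15.4), np.float64(4.3))
1.1 222.6 256.2 (np.float64(14.9), np.float64(5.8))
1.0 208.3 249.0 (np.float64(14.3), np.float64(7.3))
0.9 194.8 240.3 (np.float64(13.5), np.float64(8.7))
0.8 182.3 230.4 (np.float64(12.5), np.float64(10.0))
0.7 170.8 219.2 (np.float64(11.5), np.float64(11.2))
0.6 160.5 206.9 (np.float64(10.3), np.float64(12.2))
0.5 151.4 193.7 (np.float64(9.0), np.float64(13.2))
0.4 143.7 179.7 (np.float64(7.7), np.float64(14.1))
0.3 137.5 164.9 (np.float64(6.2), np.float64(14.7))
0.2 132.8 149.6 (np.float64(4.7), np.float64(15.3))
0.1 129.6 133.9 (np.float64(3.2), np.float64(15.7))
-0.0 128.0 118.0 (np.float64(1.6), np.float64(15.9))
```

>>> {"op": "drive_tool", "data": {"steps": [[0.007,0.0006,0.001,0,0],[0.006,0.0006,0.001,0,0],[0.008,0.0007,0,0,0],[0.008,0.0007,0,0,0],[0.008,0.0007,0.0005,0,0],[0.008,0.0007,0.0005,0,0],[0.008,0.0007,0.0013,0,0],[0.008,0.0007,0.0014,0,0],[0.008,0.0007,0.002,0,0],[0.008,0.0007,0.002,0,0]]}}

```text
clock: 23.65
position: [489.8, 236.2, 261.3]
ee_rot: [0.738, -0.675, -0.0, 0.0]
contact_force: [-1.1, 1.8, -0.1]
gripper_width: 0.1
```

```bash
python3 - <<'E'
from h import *
s=arm.read_state(); p,D=arm.get_image("side"); print(s["clock"],s["position"],s["contact_force"])
cv2.imwrite("pics/s13.png",cv2.resize(p[40:240,200:420],None,fx=2.5,fy=2.5))
E
```

```text
23.65 [489.81896604 236.17856703 261.27054152] [-1.13050411  1.76340616 -0.14051942]
```

View pics/s13.png

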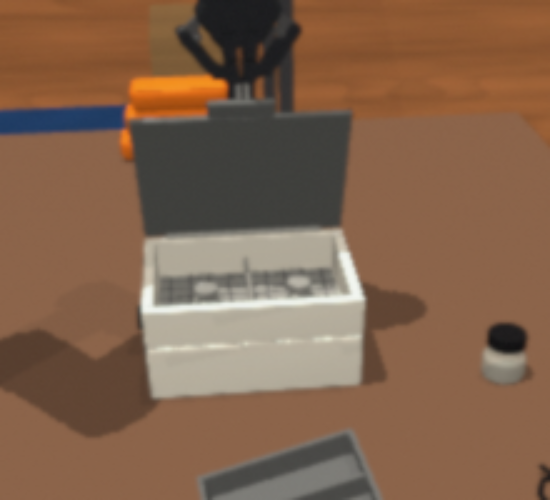

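The lid is following the finger, with its edge at row 115 and the fingers behind the tab at (242,90). Both blocks are still standing at (207,288) and (298,282). I'll continue the arc.

>>> {"op": "drive_tool", "data": {"steps": [[0.0075,0.0007,0.003,0,0],[0.0075,0.0007,0.003,0,0],[0.0072,0.0006,0.0036,0,0],[0.0072,0.0006,0.0036,0,0],[0.0068,0.0006,0.0043,0,0],[0.0068,0.0006,0.0043,0,0],[0.0063,0.0006,0.005,0,0],[0.0063,0.0006,0.005,0,0],[0.0058,0.0005,0.0056,0,0],[0.0058,0.0005,0.0056,0,0],[0.0052,0.0005,0.0061,0,0],[0.0052,0.0005,0.0061,0,0],[0.0045,0.0004,0.0066,0,0],[0.0045,0.0004,0.0066,0,0],[0.0038,0.0003,0.007,0,0],[0.0038,0.0003,0.007,0,0],[0.0031,0.0003,0.0073,0,0],[0.0031,0.0003,0.0073,0,0],[0.0023,0.0002,0.0077,0,0],[0.0023,0.0002,0.0077,0,0]]}}

```text
clock: 25.7
position: [490.0, 131.3, 148.6]
ee_rot: [0.738, -0.675, 0.0, 0.0]
contact_force: [0.1, -0.5, 0.4]
gripper_width: -0.0
```

```bash
python3 - <<'E'
from h import *
s=arm.read_state(); p,D=arm.get_image("side"); print(s["clock"],s["position"],s["contact_force"])
cv2.imwrite("pics/s14.png",cv2.resize(p[40:240,200:420],None,fx=2.5,fy=2.5))
E
```

```text
25.7 [489.98456034 131.25346053 148.55843397] [ 0.10859446 -0.51174025  0.43484501]
```

View pics/s14.png

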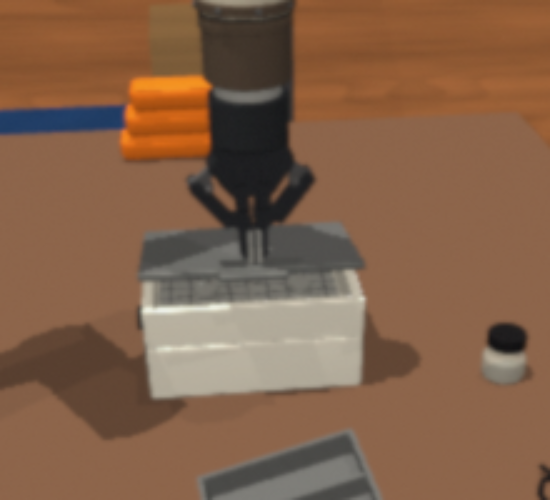

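The lid is nearly down, with its free edge at row 272 and the finger on it near the tab. I'll press it the rest of the way.

>>> {"op": "drive_tool", "data": {"steps": [[0.0015,0.0001,0.008,0,0],[0.0015,0.0001,0.008,0,0],[0.0008,0,0.006,0,0],[0,0,0.004,0,0],[0,0,0.003,0,0],[0,0,0.001,0,0],[0,0,0,0,0]]}}

```text
clock: 26.45
position: [490.0, 127.7, 119.1]
ee_rot: [0.738, -0.675, -0.0, 0.0]
contact_force: [-1.1, -0.1, -0.1]
gripper_width: 0.4
```

>>> {"op": "drive_tool", "data": {"steps": [[0,0,0.001,0,0],[0,0,0.001,0,0],[0,0,0,0,0]]}}

```text
clock: 26.75
position: [490.2, 127.8, 118.1]
ee_rot: [0.738, -0.675, 0.0, -0.0]
contact_force: [-0.7, -0.4, 3.8]
gripper_width: 0.0
```

>>> {"op": "drive_tool", "data": {"steps": [[0,0,0.0007,0,0],[0,0,0.0005,0,0],[0,0,0,0,0]]}}

```text
clock: 27.05
position: [490.3, 127.8, 117.9]
ee_rot: [0.738, -0.674, 0.0, -0.0]
contact_force: [-3.7, 0.3, 11.6]
gripper_width: 0.1
```

The force rises to 11.6 N with z steady at 118, so the lid is down on the rim. I'll retreat and check.

>>> {"op": "drive_tool", "data": {"steps": [[0,0,-0.005,0,0],[0,0,-0.015,0,0],[0,0,-0.03,0,0],[0,0,-0.04,0,0],[0,0,-0.04,0,0],[0.04,0,-0.02,0,0],[0.04,0,0,0,0],[0.02,0,0,0,0],[0,0,0,0,0],[0,0,0,0,0]]}}

```text
clock: 28.05
position: [499.0, 28.0, 265.8]
ee_rot: [0.738, -0.675, -0.0, -0.0]
contact_force: [0.5, 0.3, -0.3]
gripper_width: -0.3
```

```bash
python3 - <<'E'
from h import *
s=arm.read_state(); w,Dw=arm.get_image("wrist"); p,D=arm.get_image("side"); t,T=arm.get_image("top"); print(s["clock"],s["position"],s["contact_force"])
cv2.imwrite("pics/s15.png",p); cv2.imwrite("pics/t15.png",t)
uv,P=cloud("wrist",Dw,s); m=(P[:,2]>100)&(P[:,2]<150)&(P[:,0]>380)&(P[:,0]<600)&(P[:,1]>110)&(P[:,1]<270)
Q=P[m]; 
for y in range(100,280,25):
    k=Q[(Q[:,1]>=y)&(Q[:,1]<y+25)]
    if len(k): print(y,len(k),np.median(k[:,2]).round(2))
uv,P=cloud("side",D,box=(240,100,360,200)); m=(P[:,2]>112)&(P[:,2]<135)&(P[:,0]>380)&(P[:,0]<460)&(P[:,1]>110)&(P[:,1]<270);print(np.polyfit(P[m][:,1],P[m][:,2],1),np.median(P[m][:,2]))
E
```

```text
28.05 [498.96729835  27.96363715 265.84999358] [ 0.48205019  0.34730295 -0.33118781]
100 1990 117.91
125 2320 117.86
150 211 117.87
175 81 117.98
200 303 117.84
225 84 117.93
[1.10966122e-03 1.17589472e+02] 117.80295407861416
```

View pics/s15.png

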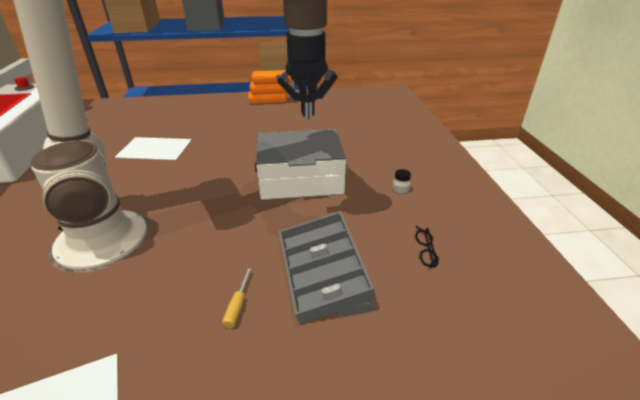

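View pics/t15.png

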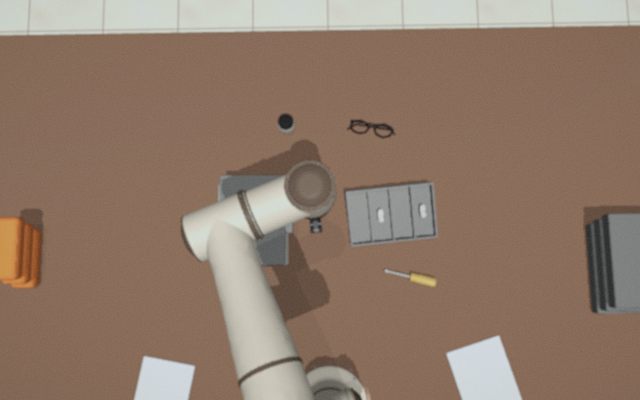

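The lid's top is flat at 117.9 mm all the way across, so it is shut. The oblongs at (381,215) and (423,211), the jar, the glasses and the screwdriver are where they started, and the robot is clear.

```bash
python3 -c "
from bench import arm
print(arm.job_done())"
```

```text
the job is handed in; nothing more can be done
None
```

I moved both round blocks from the bin into the ultrasonic cleaner, one on each side of the divider. They were set down under light contact (2.5 to 4.4 N measured just before release). I then shut the lid and handed the job in at about 28 s.

- **Blocks:** after each release, pictures showed the block upright in its own pocket. Both were last seen standing partway through closing the lid; once it was shut they could no longer be seen.
- **Lid:** its top measured 117.8 to 118.0 mm along its depth from hinge to tab (118 mm expected when shut). Pressing it down with about 12 N moved it no further.
- **Everything else:** the oblong blocks, screwdriver, jar and glasses appeared unmoved in the final side and top views. The robot was clear of everything, with near-zero contact force.
- **One disagreement:** the gripper read about 24 mm on the 26 mm blocks. I think a pad edge or some give in the grip explains it. Both blocks were held steady and level all the way.

No checks failed.

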